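# Refill a spray can at the paddock filling station

### The job

Turn the pressure regulator knob on the filling station clockwise until its white pointer line stands on the long, broad index mark, and let go of it. Then take the short bare-aluminium refill can, set it upright in the filling station's sprung ring cradle, push it straight down until the cradle is fully compressed, and finish while still holding it pressed down there: do not let go, the can is filling. Leave the other things on the bench where they are.

Things in the scene. Friction and masses are not known exactly. Their poses are not given: they have to be found in the camera images.
- station: Filling station, fixed to the bench at a varying place and yaw: low grey steel housing 190 (its x) by 300 (y) by 55 mm high. Origin: centre of its underside; z up; its -x side faces the robot. On its deck, in its frame: sprung ring cradle, axis x 0, y +78 mm; regulator knob, axis x -25, y -92 mm; flush gauge at x 48, y -32, 64 mm high, its needle follows the knob. Two pipes leave its +x side.
- cradle_seat (a point): Centre of the cradle's flat seat, on which the can's foot stands; sinks with the ring: 90 mm above the bench free, 76 mm fully down. The ring is an aluminium plate 108 mm across on three bolts with coil springs (bolt heads 96 mm above the bench), and the seat has a 32 mm hole, in which the fixed brass filling nozzle stands; this goes into the can's hollow foot without touching.
- cradle_mouth (a point): Centre of the mouth of the steel cup on the cradle's ring, 18 mm above the seat; sinks with the ring. The cup is 58 mm wide inside up to 10 mm above the seat, then flares to about 68 mm at the mouth (75 mm outside).
- cradle (a joint): How far the ring cradle is pressed down, m: 0 free, 0.014 fully compressed (hard stop). Its springs push up with about 7 N at 0 and 13 N at 0.014, so the can's weight (1 to 2 N) does not move it; it springs back when let go.
- regulator (a joint): Angle of the regulator knob, rad, growing as it turns clockwise seen from above; range 0 to 4.71. The pointer line stands on the index mark at 2.618. It starts between 1.3 and 2.1, so it is turned clockwise by 0.5 to 1.3 rad. It stays where it is left (friction 0.06 N m).
- regulator_grip (a point): On the vertical axis of the regulator knob, at the height to grip, 82 mm above the bench. The knob is a black fluted cylinder 41 mm across from 64 to 92 mm above the bench, on a skirt 53 mm across whose top is 64 mm above the bench. A white line on its top and skirt is the pointer.
- regulator_pointer (a point): Outer end of the knob's white pointer line, on the edge of the skirt, 26.5 mm from the knob's axis; turns with the knob.
- index_mark (a point): Middle of the index mark, 34 mm from the knob's axis: the one long, broad black bar (11 by 4 mm; the other scale marks are short thin ticks) on the round aluminium plate around the knob, on its far side, slightly right of straight ahead as seen from the station's -x side.
- can: The refill can: the short, bare aluminium spray can, 53 mm diameter, 154 mm high. Straight cylinder up to 130 mm, rounded shoulder to 139 mm, then a crimp ring 33 mm across and a black push button 21 mm across. No cap. Hollow foot (41 mm wide, 10 mm deep). 0.1 to 0.2 kg. Origin: centre of its underside; z up. Stands left of the station, its place swapped at random with the black can's.
- can_grip (a point): Point on the can's axis 110 mm above its underside, in the upper straight part of it, a good height to grip it from above.
- spraycan: Bystander: ordinary tall spray can, black and grey, 66 mm diameter, 185 mm high, domed top with a cap. Origin: centre of its underside.
- fuelpump: Bystander: fuel pump, a white cylinder 43 mm across standing on a round steel flange 82 mm across, 108 mm high. Origin: centre of its underside.
- wrench: Bystander: combination wrench 160 mm long, 8 mm thick, lying flat between the two can places. Origin: its middle, on the bench; x along it.
- socket: Bystander: deep socket standing on end, 28 mm across, 60 mm high. Origin: centre of its underside.
- screwdriver: Bystander: screwdriver 190 mm long, 26 mm thick, lying flat. Origin: its middle, on the bench; x along it.

How it is judged:
On the way, in this order (a step that is already met when the one before it is completed fails the run):
1. the regulator pointer stands on the index mark and the knob is let go, the cradle still free (value of joint regulator between 2.468 and 2.768 rad and value of joint cradle below 0.004 m and contact force between station and the fingers below 0.5 N), for 0.2 s.
2. the refill can is upright in the ring cradle and pressed fully down by the robot (value of joint cradle above 0.012 m and horizontal distance between can and cradle_seat below 0.005 m and distance between can and cradle_seat below 0.006 m and angle between can's own z axis and vertical below 0.08 rad and contact force between can and station above 6 N and (contact force between can and the fingers above 2 N or contact force between can and the arm above 2 N)), for 0.5 s.
At the end, for the whole second after the job is handed in: The robot still holds the refill can, upright (0.08 rad) and at rest in the ring cradle, its underside within 5 mm of the seat sideways and 6 mm in all, bearing on it with over 6 N, the cradle down by at least 12 of its 14 mm; regulator at 2.618 rad within 0.15 (all of step 2 and value of joint regulator between 2.468 and 2.768 rad and linear speed of can below 0.02 m/s); the arm keeps its last pose, push and grip.
It fails at once if the cradle was pressed down (by more than 6 mm) while the regulator was off the index mark (value of joint cradle above 0.006 m and (value of joint regulator below 2.418 rad or value of joint regulator above 2.818 rad)).
It fails at once if another thing on the bench was moved by more than 40 mm (distance of any of spraycan, fuelpump, wrench, socket, screwdriver from where it was at the start of the episode above 0.04 m).
It fails at once if the black spray can or the fuel pump was knocked over (angle between any of spraycan, fuelpump's own z axis and vertical above 0.5 rad).
It also fails if it takes over 64 s, if anything falls off the work surface, if the arm or the gripper's body presses on something with over 40 N, if the wrist force passes 120 N, or if a joint passes its speed limit or range.

### The arm

A 7-joint arm with a two-finger parallel gripper is mounted at the origin on the work surface. World frame = base frame: x ahead of the robot, y to its left, z up, the work surface at z = 0. Lengths are in m, angles in rad, forces in N, time in s.
With the tool pointing down it reaches from about 0.35 to 0.9 m from the base axis. Payload 8.1 kg.
Tool frame: the origin (TCP) lies at the very end of the fingers, on their centre line; the grasp point (between the pads) lies manip.pinch_z behind it (manip.pinch_z is the distance from the TCP to the grasp point, in m); x points along the fingers, y is the direction in which the jaws open and shut, and the axes are right-handed (so a half turn about x gives the same grasp; the last joint's range is limited). The gripper opens to 85 mm and grips with 20 to 120 N. Pads are 22 mm wide; open, the fingers measure 114 mm over their backs; the gripper's body (76 mm by 85 mm) begins 54 mm behind the grasp point. The pads swing forward as they close: fully open they stand 13 mm farther back than shut.
Start: joints at [1.155, 0.434, 0.025, 1.573, -0.012, 1.134, -0.075], TCP at [0.192, -0.595, 0.231] pointing down, gripper open.
Joint ranges: [-2.62, 2.62], [-0.44, 2.09], [-1.27, 1.32], [0.08, 2.57], [-1.32, 4.46], [0.12, 2], [-2.74, 2.74]. Speed limits (rad/s): [2.22, 2.22, 3.01, 3.01, 3.14, 3.14, 3.14].

### API

Orientations are given as a unit quaternion [x, y, z, w].
In Python, from station import manip gives the robot as it stands. The module is installed in compiled form; this text tells all that it offers.
- The arm moves only by the tool send_rows, never from a script. Its argument "targets" is a list of rows, each a list of 4 numbers: the shift along the tool's x, y, z as a fraction of full scale, then the turn about the tool's x as a fraction of full scale. A call has 1 to 8 rows; each row is the pose to reach, as a shift and turn from the pose commanded when the call began, along the tool's axes at that moment; what a row does not reach only later rows make up. Full scale, the value 1, is 0.15 m for a shift and 1.5 rad for a turn. A row lasts 1/12 s, in which the tool goes at most 41.7 mm and 7.16 degrees, less where a joint would pass 70% of its speed; a pose out of reach is approached as far as the arm can. A call with a number of a shift or a turn outside -1 to 1 is refused whole. A call with a gripper value outside its range is refused whole. "jaw" is the closure, from -1 (fully open) to 1 (shut), set as the call begins (left out, the last holds). The fingers move at their own pace and stop on an object; "squeeze" is the grip in N (left out, the last holds). Time passes only in rows, so rows that repeat a pose let the fingers close. It gives the time, the measured TCP pose, the force and the opening at its end, in the units of the state.
- manip.observe(): the state, without advancing time (a new reading comes with each control period).
- manip.capture(name): name is "scene" or "top" or "wrist"; returns the picture (400x640x3 uint8, red, green, blue); there is no depth.
- manip.calibration(name): a dict with "fx", "fy", "cx", "cy" (pixels), "T" (4x4, takes a point from camera to world coordinates); the wrist camera has in their place "hand_eye" (4x4, takes a point from camera to tool coordinates, whose origin is the TCP and whose axes are the tool frame's). Camera axes: x right, y down, z forward; pixel columns grow to the right and rows downward; lengths in m; the calibration is good to about 2 mm. The wrist camera is an equidistant fisheye: a pixel r from the principal point sees the ray r / f radians off the axis. A picture is of the moment at which its call begins: read the wrist's pose just before it. calibration takes no time and is no camera call.
- manip.job_done(): hands the job in, once; it reports no verdict.
The state is a dict: "clock": time; "qpos": joint angles; "qvel": joint speeds; "effort": joint torques, N m; "position": TCP position; "ee_rot": TCP orientation; "ft_force": force on the tool from outside, world axes, zero at the start; "wrist_torque": the same for the moment, N m; "finger_gap": opening from 0.0 (shut) to 1.0 (fully open).
Only numpy, scipy, OpenCV 4.12 (cv2) and the standard library are available. Lean on these libraries where they do the work, as an engineer would, in place of code of your own. Each camera call takes 0.05 s, during which the arm holds its last target. There are 200 camera calls.

## Working session

There is one attempt and no reset: what is moved stays moved. The work goes in short steps, Python scripts to look and compute and a tool call to move; the robot and the scene stay as the last step left them, time stands still between calls to the robot, and variables do not carry over. Pictures are saved under pics/ and viewed, about 8 in all and at most 12, crops included, and the job is handed in when it is done.

Besides the shell and the picture viewer there is one more tool, called after "Emit:" as name(argument=value, ...) on one line, values as JSON. send_rows: Moves the arm, as the interface text tells. Shift numbers are shares of 0.15 m and turn numbers shares of 1.5 rad, none past 1 either way. Its arguments: {"type":"object","properties":{"targets":{"type":"array"},"jaw":{"type":"number"},"squeeze":{"type":"number"}},"required":["targets"]}

```bash
mkdir -p pics; cat > h.py <<'E'
import numpy as np, cv2
from station import manip
from scipy.spatial.transform import Rotation as R
def save(n,cam,crop=None,s=1):
    im=manip.capture(cam)
    np.save('pics/'+n+'.npy',im)
    if crop: x0,y0,x1,y1=crop; im=im[y0:y1,x0:x1]
    im=cv2.resize(im,None,fx=s,fy=s,interpolation=cv2.INTER_CUBIC)
    cv2.imwrite('pics/'+n+'.png',im[:,:,::-1])
def ray(cam,u,v):
    c=manip.calibration(cam); T=np.array(c['T'])
    d=T[:3,:3]@[(u-c['cx'])/c['fx'],(v-c['cy'])/c['fy'],1]
    return T[:3,3],d
def at(cam,u,v,z):
    o,d=ray(cam,u,v); return o+d*(z-o[2])/d[2]
def proj(cam,p):
    c=manip.calibration(cam); q=np.linalg.inv(np.array(c['T']))@[*p,1]
    return c['fx']*q[0]/q[2]+c['cx'],c['fy']*q[1]/q[2]+c['cy']
def st():
    s=manip.observe(); print(s['clock'],'pos',np.round(s['position'],4),'f',np.round(s['ft_force'],2),'gap',s['finger_gap'])
    print(np.round(R.from_quat(s['ee_rot']).as_matrix(),4).tolist(),'q',np.round(s['qpos'],3))
    return s
E
python3 - <<'E'
from h import *
np.set_printoptions(suppress=True,precision=4)
st(); print(manip.pinch_z)
for c in('scene','top','wrist'):print(c,manip.calibration(c))
a=manip.capture('top');b=manip.capture('scene')
np.save('pics/top0.npy',a);np.save('pics/scene0.npy',b)
cv2.imwrite('pics/top0.png',a[:,:,::-1]);cv2.imwrite('pics/scene0.png',b[:,:,::-1])
E
```

```text
0.0 pos [ 0.1921 -0.5942  0.2305] f [-0.1   0.03 -0.36] gap 0.9972710873490412
[[-0.0006, 0.3076, -0.9515], [0.0015, -0.9515, -0.3076], [-1.0, -0.0016, 0.0002]] q [ 1.155  0.435  0.025  1.574 -0.012  1.134 -0.075]
0.0187
scene {'fx': 406.16133007385025, 'fy': 406.16133007385025, 'cx': 314.82449280303655, 'cy': 195.64155077651853, 'T': array([[ 0.3348,  0.7165, -0.612 ,  1.1253],
       [ 0.9422, -0.2437,  0.2301, -0.1599],
       [ 0.0157, -0.6536, -0.7567,  0.7577],
       [ 0.    ,  0.    ,  0.    ,  1.    ]])}
top {'fx': 421.72912722254074, 'fy': 421.72912722254074, 'cx': 319.19488985643164, 'cy': 204.41055165321015, 'T': array([[ 0.1293, -0.9668,  0.2202,  0.3923],
       [-0.9916, -0.1266,  0.0265,  0.0571],
       [ 0.0023, -0.2218, -0.9751,  0.9249],
       [ 0.    ,  0.    ,  0.    ,  1.    ]])}
wrist {'fx': 309.70691628693146, 'fy': 309.70691628693146, 'cx': 323.1865030952926, 'cy': 197.02566461465653, 'hand_eye': array([[ 0.0003, -0.3068,  0.9518, -0.1419],
       [ 1.    ,  0.0006, -0.0001,  0.0006],
       [-0.0006,  0.9518,  0.3068, -0.0788],
       [ 0.    ,  0.    ,  0.    ,  1.    ]])}
```

View pics/top0.png

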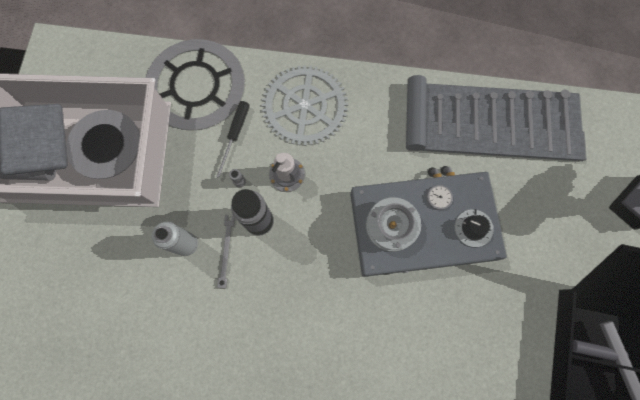

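View pics/scene0.png

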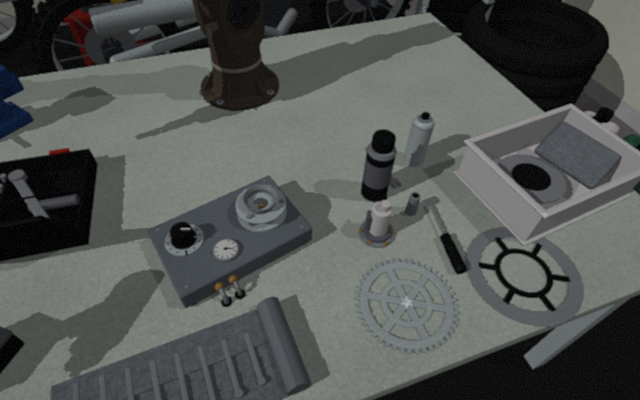

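Top: station centre ~(428,222), cradle ~(394,224), knob ~(474,227), refill can ~(172,238), black can ~(252,211). Next come enlarged crops.

```bash
python3 - <<'E'
from h import *
a=np.load('pics/top0.npy')
z=lambda x0,y0,x1,y1,s:cv2.resize(a[y0:y1,x0:x1],None,fx=s,fy=s,interpolation=cv2.INTER_CUBIC)
A=z(350,170,510,275,5); cv2.imwrite('pics/c1.png',A[:,:,::-1])
B=z(450,202,500,252,10);C=z(148,212,208,262,5)
o=np.zeros((500,800,3),np.uint8);o[:500,:500]=B;o[:250,500:800]=C
cv2.imwrite('pics/c2.png',o[:,:,::-1])
E
```

```text
(no output)
```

View pics/c1.png

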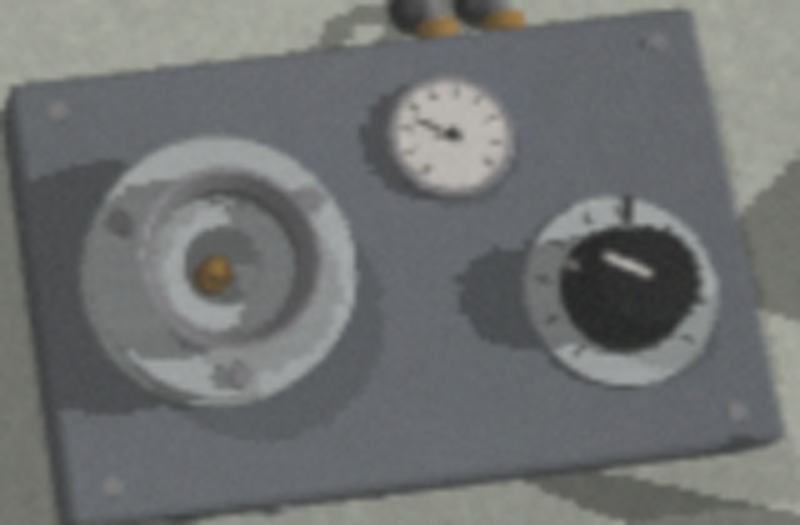

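View pics/c2.png

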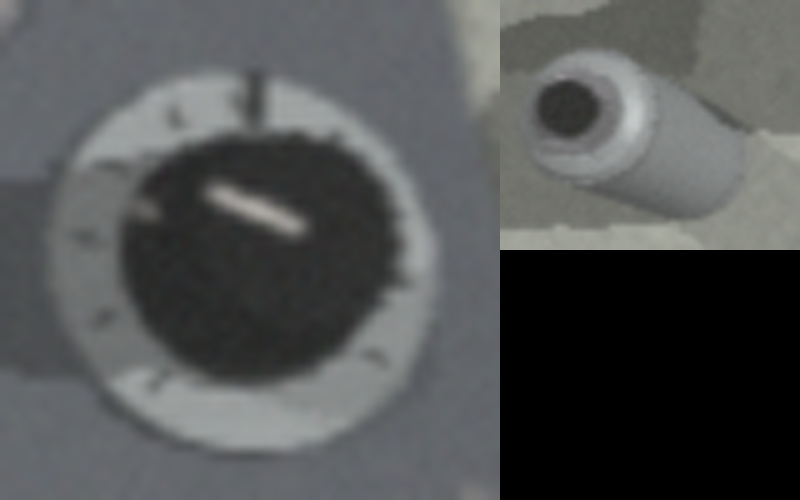

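Crop positions (top image): index mark ~(475.5,211.8); pointer line on the knob top from (470.7,221.0) to (480.2,225.0); its outer tip at ~(463.8,222.7); can button at ~(161.6,233.4); cradle ring centre at ~(393.8,224.4); deck corners are readable.

```bash
python3 - <<'E'
from h import *
from scipy.optimize import least_squares
np.set_printoptions(suppress=True,precision=4)
P=lambda x,y:(350+x/5,170+y/5)
obs=[((95,150),(12,88),.055),((95,-150),(692,12),.055),((-95,-150),(780,437),.055),((-95,150),(68,522),.055),
 ((0,78),(218,272),.088),((48,-32),(451,137),.064),((-25,-92),(622,290),.057),((-25,-92),(631,288),.092)]
w=[1]*8
pts=np.array([at('top',*P(*o[1]),o[2])[:2] for o in obs]); loc=np.array([o[0] for o in obs])/1000
f=lambda p:(loc@R.from_euler('z',p[2]).as_matrix()[:2,:2].T+p[:2]-pts).ravel()
r=least_squares(f,[.4,-.2,0]); print('station',r.x); print((r.fun.reshape(-1,2)*1000).round(1).tolist())
M=R.from_euler('z',r.x[2]).as_matrix()[:2,:2]
W=lambda x,y:M@[x,y]+r.x[:2]
knob=W(-.025,-.092);cr=W(0,.078);print('knob',knob,'cradle',cr)
a=at('top',470.7,221,.092)[:2];b=at('top',480.2,225,.092)[:2];tip=at('top',463.8,222.7,.064)[:2];im=at('top',475.5,211.8,.057)[:2]
ang=lambda v:np.arctan2(v[1],v[0])
print('index ang',ang(im-knob),np.linalg.norm(im-knob),'line ends r',a-knob,b-knob,'line ang',ang(a-b),'tip ang',ang(tip-knob),np.linalg.norm(tip-knob))
print('can button',at('top',161.6,233.4,.154),'shoulder',at('top',167,235.6,.130))
for n,p in [('knob',(*knob,.092)),('cradle',(*cr,.108)),('index',(*im,.057))]:print(n,proj('scene',p))
bt=at('top',161.6,233.4,.154);print(proj('scene',bt),proj('scene',[bt[0],bt[1],0]))
print('black',at('top',246,199,.18),at('top',258,222,0))
E
```

```text
station [ 0.5801 -0.1493  0.2429]
[[1.9, 4.0], [2.2, -0.4], [-3.7, -2.6], [-3.5, 1.5], [1.6, 0.6], [-0.3, 1.1], [-2.3, 2.3], [4.0, -6.4]]
knob [ 0.578  -0.2446] cradle [ 0.5614 -0.0735]
index ang -0.07811941376303361 0.03726455547897011 line ends r [0.008 0.018] [ 0.0023 -0.0013] line ang 1.2840704222752128 tip ang 1.1889925143664175 0.02428232305496229
can button [0.4743 0.3591 0.154 ] shoulder [0.474  0.3575 0.13  ]
knob (np.float64(179.24298956233736), np.float64(227.15227337292538))
cradle (np.float64(259.0506398086902), np.float64(195.40741752236596))
index (np.float64(184.269394059246), np.float64(251.83415100976427))
(np.float64(423.823354749484), np.float64(112.94854058570694)) (np.float64(411.2807883719962), np.float64(159.24606443961994))
black [0.5532 0.2104 0.18  ] [0.5436 0.2122 0.    ]
```

Emit:
send_rows(targets=[[0,-0.47,-1,0],[0,-0.47,-1,0],[0,-0.47,-1,0],[0,-0.47,-1,0],[0,-0.47,-1,0],[0,-0.47,-1,0]], jaw=-1, squeeze=60)

```text
clock: 0.6
position: [0.3159, -0.4791, 0.2311]
ee_rot: [0.698, 0.112, -0.698, 0.112]
ft_force: [-1.1, -0.3, 0.5]
finger_gap: 1.005
```

Emit:
send_rows(targets=[[0,-0.47,-1,0],[0,-0.47,-1,0],[0,-0.47,-1,0],[0,-0.47,-1,0],[0,-0.47,-1,0],[0,-0.47,-1,0]])

```text
clock: 1.1
position: [0.4356, -0.367, 0.231]
ee_rot: [-0.698, -0.112, 0.698, -0.111]
ft_force: [-0.9, -1.0, 0.1]
finger_gap: 1.001
```

Emit:
send_rows(targets=[[0,-0.47,-1,0],[0,-0.47,-1,0],[0,-0.47,-1,0],[0,-0.47,-1,0],[0,-0.47,-1,0],[0,-0.47,-1,0],[0,-0.47,-1,0]])

```text
clock: 1.68
position: [0.554, -0.2576, 0.2308]
ee_rot: [-0.698, -0.109, 0.699, -0.11]
ft_force: [-1.1, -0.5, -0.4]
finger_gap: 1.0
```

```bash
cat >> h.py <<'E'
def wat(u,v,z,s):
    c=manip.calibration('wrist');H=np.array(c['hand_eye']);Rt=R.from_quat(s['ee_rot']).as_matrix()
    x,y=u-c['cx'],v-c['cy'];r=np.hypot(x,y);t=r/c['fx']
    d=np.array([np.sin(t)*x/r,np.sin(t)*y/r,np.cos(t)])
    o=Rt@H[:3,3]+s['position'];d=Rt@H[:3,:3]@d
    return o+d*(z-o[2])/d[2]
def totool(s,dw): return R.from_quat(s['ee_rot']).as_matrix().T@np.array(dw)
E
python3 - <<'E'
from h import *
s=st();save('w1','wrist',(160,60,480,300),2.5)
import pickle;pickle.dump({k:np.array(s[k]) for k in('position','ee_rot')},open('w1.pkl','wb'))
E
```

```text
1.6833 pos [ 0.554  -0.2576  0.2308] f [-1.14 -0.49 -0.37] gap 1.0003027925196384
[[-0.0016, 0.3051, -0.9523], [-0.0012, -0.9523, -0.3051], [-1.0, 0.0006, 0.0019]] q [ 0.435  0.419 -0.127  1.6    0.059  1.128 -0.966]
```

View pics/w1.png

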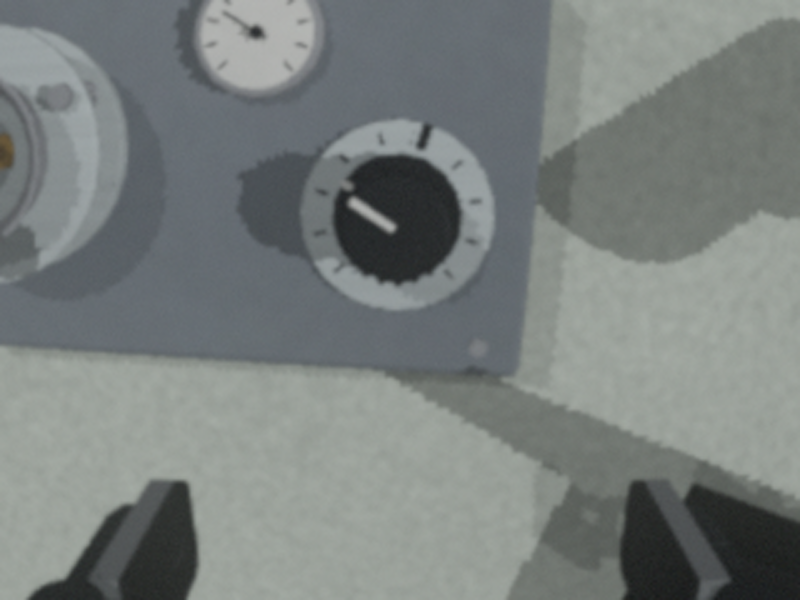

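In the wrist crop the plate centre is at ~(398,214), the index mark at (425,137), the pointer on the knob top runs (351,201)–(395,230), and its skirt tip is at (346,186).

```bash
cat > m.py <<'E'
from h import *
import pickle
np.set_printoptions(suppress=True,precision=4)
s=pickle.load(open('w1.pkl','rb'))
Q=lambda x,y,z:wat(160+x/2.5,60+y/2.5,z,s)[:2]
plate=Q(398,214,.057);top=Q(397,218,.092);im=Q(425,137,.057);a=Q(351,201,.092);b=Q(395,230,.092);tip=Q(346,186,.064);g=Q(258,32,.064)
ang=lambda v:np.arctan2(v[1],v[0])
print('plate',plate,'top',top,'gauge',g)
k=plate
print('index',ang(im-k),np.linalg.norm(im-k),'tip',ang(tip-k),np.linalg.norm(tip-k),'line',ang(a-b),'b-k',b-k)
# station yaw from gauge-knob
v=g-k; print('yaw',ang(v)-np.arctan2(.06,.073),np.linalg.norm(v),np.hypot(.06,.073))
c=Q(520,374,.055);print('corner',c)
E
python3 m.py; python3 -c "
from h import *
s=manip.observe();print(totool(s,[0,0,0]))"
```

```text
plate [ 0.5835 -0.2445] top [ 0.5871 -0.2435] gauge [ 0.6386 -0.1691]
index -0.021954947209822013 0.03356051105271588 tip 1.336196637730231 0.024144758687927356 line 1.2857457899052047 b-k [-0.0009  0.0004]
yaw 0.25235924825383194 0.0934151374631695 0.09449338601193207
corner [ 0.5326 -0.317 ]
[0. 0. 0.]
```

Emit:
send_rows(targets=[[0.2,-0.02,-0.217,-0.1],[0.4,-0.02,-0.217,-0.2],[0.6,-0.02,-0.217,-0.3],[0.7,-0.02,-0.217,-0.4],[0.7,-0.02,-0.217,-0.4],[0.7,-0.02,-0.217,-0.4],[0.7,-0.02,-0.217,-0.4]])

```text
clock: 2.32
position: [0.5845, -0.2446, 0.1265]
ee_rot: [-0.636, -0.309, 0.636, -0.31]
ft_force: [-0.3, -0.2, 0.2]
finger_gap: 1.004
```

```bash
python3 - <<'E'
from h import *
s=st();print(totool(s,np.array([.584,-.2445,.067])-s['position']))
E
```

```text
2.3167 pos [ 0.5845 -0.2446  0.1265] f [-0.35 -0.21  0.17] gap 1.0037038625990218
[[-0.0002, 0.7872, -0.6167], [-0.0007, -0.6167, -0.7872], [-1.0, 0.0003, 0.0007]] q [ 0.488  0.563 -0.264  1.652  0.173  0.949 -0.502]
[ 0.05946258 -0.00041804  0.00020244]
```

Emit:
send_rows(targets=[[0.2,0,0,0],[0.39,0,0,0],[0.39,0,0,0],[0.39,0,0,0]])

```text
clock: 2.65
position: [0.5844, -0.2428, 0.0677]
ee_rot: [-0.635, -0.311, 0.636, -0.31]
ft_force: [0.7, 0.9, 1.1]
finger_gap: 1.0
```

Emit:
send_rows(targets=[[0,0,0,0],[0,0,0,0],[0,0,0,0],[0,0,0,0],[0,0,0,0],[0,0,0,0],[0,0,0,0],[0,0,0,0]], jaw=1, squeeze=40)

```text
clock: 3.32
position: [0.5847, -0.2411, 0.0693]
ee_rot: [-0.634, -0.312, 0.635, -0.311]
ft_force: [-8.0, 4.8, 11.5]
finger_gap: 0.463
```

Emit:
send_rows(targets=[[0,0,0,0],[0,0,0,0],[0,0,0,0],[0,0,0,0]])

```text
clock: 3.65
position: [0.5847, -0.2411, 0.0693]
ee_rot: [-0.634, -0.312, 0.635, -0.311]
ft_force: [-8.0, 4.5, 12.5]
finger_gap: 0.463
```

Emit:
send_rows(targets=[[-0.015,-0.016,0,0],[-0.015,-0.016,0,0],[-0.015,-0.016,0,0]])

```text
clock: 3.9
position: [0.5843, -0.241, 0.0699]
ee_rot: [0.635, 0.311, -0.634, 0.312]
ft_force: [6.2, -1.9, -11.1]
finger_gap: 0.46
```

Emit:
send_rows(targets=[[0,0,0,0.08],[0,0,0,0.16],[0,0,0,0.24],[0,0,0,0.32],[0,0,0,0.4],[0,0,0,0.44],[0,0,0,0.44]])

```text
clock: 4.48
position: [0.5854, -0.2425, 0.0699]
ee_rot: [0.703, 0.086, -0.7, 0.088]
ft_force: [9.9, -7.5, -14.8]
finger_gap: 0.461
```

Emit:
send_rows(targets=[[0,0,0,0.08],[0,0,0,0.16],[0,0,0,0.24],[0,0,0,0.32],[0,0,0,0.4],[0,0,0,0.43],[0,0,0,0.43],[0,0,0,0.43]])

```text
clock: 5.15
position: [0.5853, -0.2444, 0.07]
ee_rot: [0.695, -0.14, -0.692, -0.137]
ft_force: [9.5, -11.5, -18.5]
finger_gap: 0.463
```

```bash
python3 - <<'E'
from h import *
s=st()
a=manip.capture('top');cv2.imwrite('pics/t2.png',cv2.resize(a[190:260,430:520],None,fx=8,fy=8,interpolation=cv2.INTER_CUBIC)[:,:,::-1])
E
```

```text
5.15 pos [ 0.5853 -0.2444  0.07  ] f [  9.51 -11.52 -18.48] gap 0.4633109353010404
[[0.0042, -0.3846, -0.9231], [-0.0051, -0.9231, 0.3846], [-1.0, 0.0031, -0.0058]] q [ 0.243  0.609  0.099  1.725 -0.074  0.805 -1.59 ]
```

Emit:
send_rows(targets=[[0,0,0,0],[0,0,0,0],[0,0,0,0],[0,0,0,0],[0,0,0,0],[0,0,0,0]], jaw=-1)

```text
clock: 5.7
position: [0.5837, -0.2404, 0.0703]
ee_rot: [0.694, -0.138, -0.693, -0.138]
ft_force: [0.2, 0.1, 0.3]
finger_gap: 0.999
```

Emit:
send_rows(targets=[[-0.2,0,0,0],[-0.4,0,0,0],[-0.6,0,0,0],[-0.8,0,0,0],[-1,0,0,0],[-1,0,0,0],[-1,0,0,0]])

```text
clock: 6.28
position: [0.5846, -0.241, 0.2222]
ee_rot: [0.695, -0.138, -0.692, -0.138]
ft_force: [0.1, -1.3, -0.7]
finger_gap: 0.997
```

```bash
python3 - <<'E'
from h import *
s=st();save('w2','wrist',(160,60,480,300),2.5)
import pickle;pickle.dump({k:np.array(s[k]) for k in('position','ee_rot')},open('w2.pkl','wb'))
E
```

```text
6.2833 pos [ 0.5846 -0.241   0.2222] f [ 0.11 -1.3  -0.68] gap 0.9970854403484861
[[0.004, -0.3822, -0.9241], [-0.0011, -0.9241, 0.3822], [-1.0, -0.0005, -0.0041]] q [ 0.225  0.45   0.12   1.576 -0.058  1.114 -1.604]
```

View pics/w2.png

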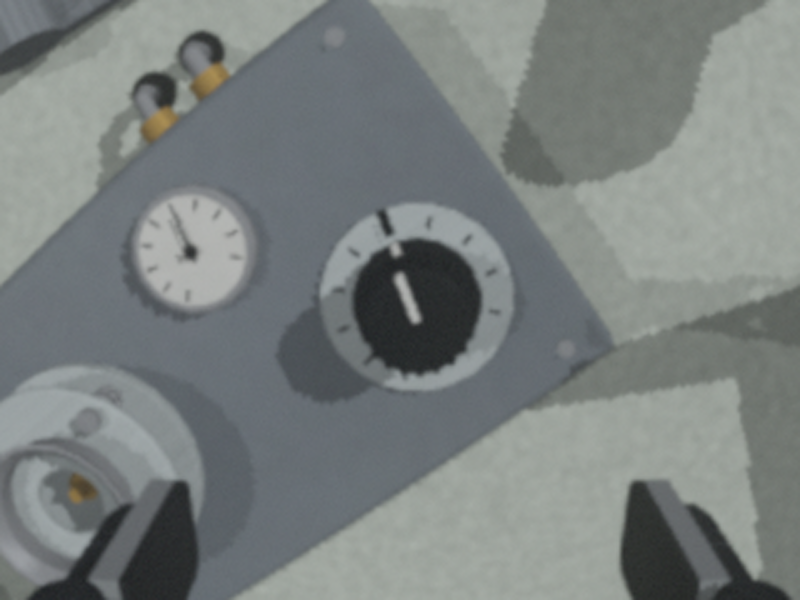

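The skirt tip at (395,246) lines up with the index mark at (385,222). I'll check this numerically and re-estimate the station.

```bash
python3 - <<'E'
from h import *
import pickle
np.set_printoptions(suppress=True,precision=4)
s=pickle.load(open('w2.pkl','rb'))
Q=lambda x,y,z:wat(160+x/2.5,60+y/2.5,z,s)[:2]
k=Q(418,297,.057);im=Q(385,222,.057);a=Q(400,273,.092);b=Q(417,322,.092);tip=Q(395,246,.064);g=Q(190,251,.064)
ang=lambda v:np.arctan2(v[1],v[0])
print('knob',k,'idx',ang(im-k),'tip',ang(tip-k),'line',ang(a-b));v=g-k
yaw=ang(v)-np.arctan2(.06,.073);print(yaw,np.linalg.norm(v))
yaw=.25;M=R.from_euler('z',yaw).as_matrix()[:2,:2]
print('cradle',k+M@[.025,.17], 'nozzle?',Q(82,489,.085))
st()
c=np.array([.474,.358,.222]);print('to can',totool(manip.observe(),c-manip.observe()['position']))
E
```

```text
knob [ 0.5832 -0.2452] idx 0.013036391348215817 tip -0.0036545246364404257 line -0.06733029031479427
0.26219419532317434 0.09477478246681757
cradle [ 0.5654 -0.0743] nozzle? [ 0.5672 -0.0802]
6.3333 pos [ 0.5837 -0.2406  0.2204] f [-0.54 -0.21 -0.7 ] gap 1.0007529248287088
[[0.001, -0.3821, -0.9241], [-0.0002, -0.9241, 0.3821], [-1.0, -0.0002, -0.001]] q [ 0.225  0.452  0.12   1.578 -0.058  1.114 -1.604]
to can [-0.0018 -0.5112  0.3301]
```

Emit:
send_rows(targets=[[0,-0.2,0.1,-0.08],[0,-0.4,0.2,-0.16],[0,-0.6,0.3,-0.24],[0,-0.8,0.4,-0.32],[0,-0.97,0.53,-0.4],[0,-0.97,0.53,-0.48],[0,-0.97,0.53,-0.56],[0,-0.97,0.53,-0.6]])

```text
clock: 7.0
position: [0.5647, -0.0748, 0.2185]
ee_rot: [-0.683, -0.181, 0.685, -0.18]
ft_force: [0.6, 0.2, 0.2]
finger_gap: 0.999
```

Emit:
send_rows(targets=[[0,0,0,-0.08],[0,0,0,-0.16],[0,0,0,-0.24],[0,0,0,-0.32],[0,0,0,-0.4],[0,0,0,-0.4],[0,0,0,-0.4]])

```text
clock: 7.58
position: [0.565, -0.0759, 0.2188]
ee_rot: [-0.602, -0.371, 0.603, -0.37]
ft_force: [-0.2, -0.2, 0.2]
finger_gap: 0.999
```

```bash
python3 - <<'E'
from h import *
s=st();save('w3','wrist',(160,60,480,300),2.5)
import pickle;pickle.dump({k:np.array(s[k]) for k in('position','ee_rot')},open('w3.pkl','wb'))
E
```

```text
7.5833 pos [ 0.565  -0.0759  0.2188] f [-0.22 -0.19  0.19] gap 0.9988835882842703
[[-0.0022, 0.893, -0.4501], [0.0005, -0.4501, -0.893], [-1.0, -0.0022, 0.0005]] q [ 0.223  0.375 -0.248  1.709  0.102  1.073 -0.524]
```

View pics/w3.png

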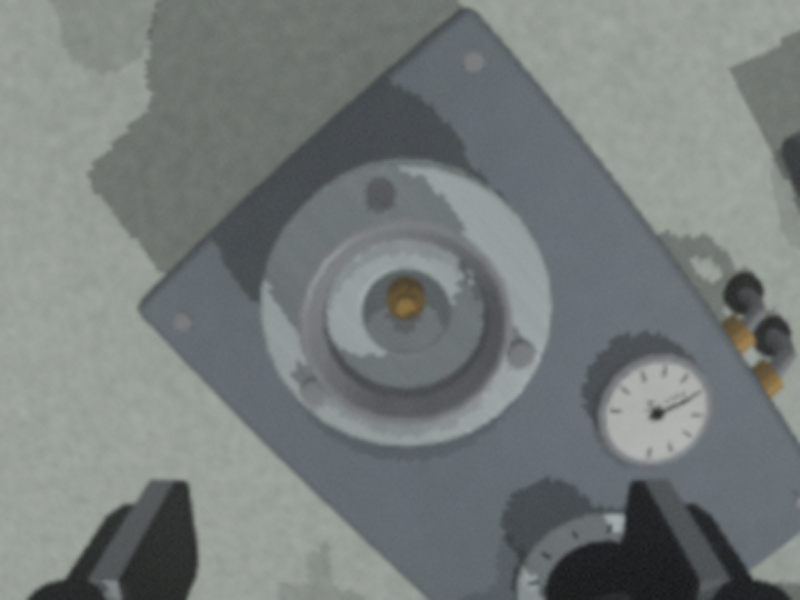

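Cup mouth centre is at ~(406,325), ring centre ~(406,302), seat hole ~(406,312).

```bash
python3 - <<'E'
from h import *
import pickle
np.set_printoptions(suppress=True,precision=4)
s=pickle.load(open('w3.pkl','rb'))
Q=lambda x,y,z:wat(160+x/2.5,60+y/2.5,z,s)[:2]
print('mouth',Q(406,325,.108),'ring',Q(406,302,.090),'hole',Q(406,312,.09))
print('ring width',np.linalg.norm(Q(260,302,.09)-Q(552,302,.09)),'mouth w',np.linalg.norm(Q(302,325,.108)-Q(510,325,.108)))
s=manip.observe()
for p in [(.44,.1,.24),(.474,.358,.24),(.45,.33,.26)]:print(p,totool(s,np.array(p)-s['position'])/.15)
E
```

```text
mouth [ 0.5661 -0.0729] ring [ 0.5675 -0.0699] hole [ 0.5658 -0.0732]
ring width 0.1068058833463182 mouth w 0.07123164371676612
(0.44, 0.1, 0.24) [-0.1378 -1.2734 -0.6706]
(0.474, 0.358, 0.24) [-0.1376 -1.8461 -2.3082]
(0.45, 0.33, 0.26) [-0.2708 -1.905  -2.0694]
```

Emit:
send_rows(targets=[[-0.2,-1,-0.53,0],[-0.2,-1,-0.53,0],[-0.2,-1,-0.53,0],[-0.2,-1,-0.53,0],[-0.2,-1,-0.53,0],[-0.2,-1,-0.53,0]])

```text
clock: 8.13
position: [0.4657, 0.0652, 0.2507]
ee_rot: [0.601, 0.373, -0.601, 0.373]
ft_force: [0.3, -0.2, -0.1]
finger_gap: 1.0
```

Emit:
send_rows(targets=[[0,-0.6,-0.9,0],[0,-0.6,-0.9,0],[0,-0.6,-0.9,0],[0,-0.6,-0.9,0],[0,-0.6,-0.9,0],[0,-0.6,-0.9,0]])

```text
clock: 8.63
position: [0.4468, 0.2247, 0.2494]
ee_rot: [-0.601, -0.373, 0.601, -0.372]
ft_force: [0.2, -0.8, -0.0]
finger_gap: 0.996
```

Emit:
send_rows(targets=[[0,-0.25,-0.88,0],[0,-0.25,-0.88,0],[0,-0.25,-0.88,0],[0,-0.25,-0.88,0],[0,-0.25,-0.88,0],[0,-0.25,-0.88,0],[0,-0.25,-0.88,0]])

```text
clock: 9.22
position: [0.4733, 0.3554, 0.2494]
ee_rot: [-0.602, -0.37, 0.603, -0.371]
ft_force: [0.0, -1.0, 0.1]
finger_gap: 1.0
```

```bash
python3 - <<'E'
from h import *
s=st();save('w4','wrist',(160,60,480,300),2.5)
import pickle;pickle.dump({k:np.array(s[k]) for k in('position','ee_rot')},open('w4.pkl','wb'))
E
```

```text
9.2167 pos [0.4733 0.3554 0.2494] f [ 0.04 -1.02  0.13] gap 1.0002403750598892
[[-0.0003, 0.8931, -0.4498], [-0.0022, -0.4498, -0.8931], [-1.0, 0.0007, 0.0021]] q [-0.42   0.409 -0.445  1.601  0.188  1.175 -1.372]
```

View pics/w4.png

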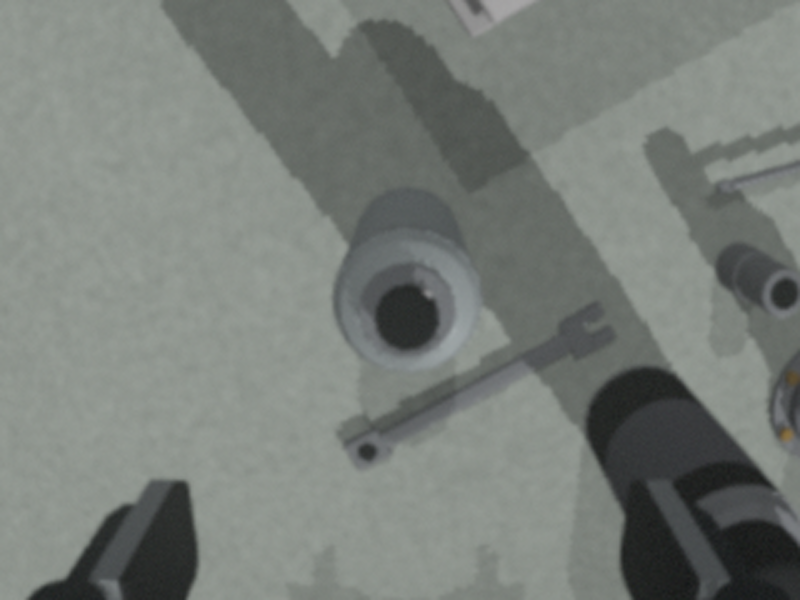

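Button centre at ~(407,317), shoulder circle centre ~(407,300).

```bash
python3 - <<'E'
from h import *
import pickle
np.set_printoptions(suppress=True,precision=4)
s=pickle.load(open('w4.pkl','rb'))
Q=lambda x,y,z:wat(160+x/2.5,60+y/2.5,z,s)[:2]
print('button',Q(407,317,.154),'body',Q(407,299,.130),'black cap',Q(645,425,.185))
c=(Q(407,317,.154)+Q(407,299,.130))/2
s=st();print(c,totool(s,np.array([*c,.0915])-s['position'])/.15)
E
```

```text
button [0.4782 0.3644] body [0.478  0.3641] black cap [0.5311 0.3102]
9.2667 pos [0.4733 0.3555 0.2497] f [-0.15 -1.19  0.36] gap 1.000041682085548
[[0.0001, 0.8931, -0.4499], [-0.0018, -0.4499, -0.8931], [-1.0, 0.0009, 0.0015]] q [-0.419  0.409 -0.445  1.601  0.188  1.175 -1.372]
[0.4781 0.3642] [ 1.0549  0.0013 -0.0683]
```

Emit:
send_rows(targets=[[0,0,-0.068,0],[0.25,0,-0.068,0],[0.5,0,-0.068,0],[0.6,0,-0.068,0],[0.6,0,-0.068,0],[0.6,0,-0.068,0]])

```text
clock: 9.77
position: [0.4771, 0.3667, 0.16]
ee_rot: [-0.601, -0.372, 0.602, -0.372]
ft_force: [0.1, 0.2, 0.8]
finger_gap: 0.995
```

Emit:
send_rows(targets=[[0.2,0,0,0],[0.4,0,0,0],[0.455,0,0,0],[0.455,0,0,0],[0.455,0,0,0]])

```text
clock: 10.18
position: [0.4776, 0.3679, 0.0935]
ee_rot: [0.602, 0.372, -0.601, 0.372]
ft_force: [0.3, 0.1, -0.6]
finger_gap: 0.999
```

Emit:
send_rows(targets=[[0,0,0,0],[0,0,0,0],[0,0,0,0],[0,0,0,0],[0,0,0,0],[0,0,0,0],[0,0,0,0],[0,0,0,0]], jaw=1, squeeze=50)

```text
clock: 10.85
position: [0.4778, 0.368, 0.0936]
ee_rot: [0.603, 0.372, -0.6, 0.372]
ft_force: [-0.4, -1.3, 7.7]
finger_gap: 0.605
```

```bash
python3 -c "
from h import *
st()"
```

```text
10.85 pos [0.4778 0.368  0.0936] f [-0.38 -1.33  7.7 ] gap 0.605437933850445
[[0.0025, 0.8945, -0.447], [0.0017, -0.447, -0.8945], [-1.0, 0.0015, -0.0026]] q [-0.467  0.577 -0.404  1.754  0.287  0.865 -1.463]
```

Emit:
send_rows(targets=[[-0.1,0,0,0],[-0.3,0,0,0],[-0.5,0,0,0],[-0.7,0,0,0],[-0.9,0,0,0],[-1,0,0,0],[-1,0,0,0]])

```text
clock: 11.43
position: [0.4781, 0.3689, 0.2466]
ee_rot: [0.604, 0.372, -0.599, 0.372]
ft_force: [-0.1, 0.6, -1.8]
finger_gap: 0.607
```

Emit:
send_rows(targets=[[0,0.03,0.15,0],[0,0.06,0.35,0],[0,0.09,0.55,0],[0,0.12,0.75,0],[0,0.15,0.9,0],[0,0.15,0.9,0],[0,0.15,0.9,0]])

```text
clock: 12.02
position: [0.4363, 0.2348, 0.2414]
ee_rot: [-0.602, -0.371, 0.602, -0.372]
ft_force: [0.9, 0.9, -1.8]
finger_gap: 0.607
```

Emit:
send_rows(targets=[[0,0.1,0.15,0],[0,0.23,0.35,0],[0,0.36,0.55,0],[0,0.5,0.75,0],[0,0.6,0.9,0],[0,0.6,0.9,0],[0,0.6,0.9,0]])

```text
clock: 12.6
position: [0.4573, 0.0747, 0.2414]
ee_rot: [-0.602, -0.371, 0.602, -0.371]
ft_force: [0.0, 0.6, -2.6]
finger_gap: 0.613
```

```bash
python3 - <<'E'
from h import *
s=st()
Rt=R.from_quat(s['ee_rot']).as_matrix()
print(totool(s,np.array([.566,-.073,.245])-Rt[:,2]*.0025-s['position'])/.15)
E
```

```text
12.6 pos [0.4573 0.0747 0.2414] f [ 0.05  0.65 -2.59] gap 0.6128109927420069
[[-0.0004, 0.8935, -0.449], [0.0, -0.449, -0.8935], [-1.0, -0.0003, 0.0001]] q [ 0.036  0.19  -0.364  1.911  0.077  1.054 -0.825]
[-0.02422305  1.08981132  0.53796388]
```

Emit:
send_rows(targets=[[0,0.2,0.1,0],[0,0.4,0.2,0],[0,0.6,0.3,0],[0,0.8,0.4,0],[0,1,0.5,0],[0,1,0.5,0],[0,1,0.5,0]])

```text
clock: 13.18
position: [0.5587, -0.0583, 0.2409]
ee_rot: [-0.601, -0.372, 0.602, -0.371]
ft_force: [0.2, 1.7, -2.6]
finger_gap: 0.605
```

Emit:
send_rows(targets=[[0,0.09,0.038,0],[0,0.09,0.038,0],[0,0.09,0.038,0],[0,0.09,0.038,0]])

```text
clock: 13.52
position: [0.5666, -0.0677, 0.2417]
ee_rot: [0.601, 0.373, -0.601, 0.372]
ft_force: [-0.7, 0.4, -1.4]
finger_gap: 0.608
```

```bash
python3 - <<'E'
from h import *
s=st()
w=manip.capture('wrist');c=manip.capture('scene')
A=cv2.resize(w[60:360,120:520],None,fx=1,fy=1)
B=cv2.resize(c[90:250,190:330],None,fx=400/140,fy=400/140,interpolation=cv2.INTER_CUBIC)
o=np.zeros((460,800,3),np.uint8);o[:300,:400]=A;o[:B.shape[0],400:]=B
cv2.imwrite('pics/w5.png',o[:,:,::-1])
E
```

```text
13.5167 pos [ 0.5666 -0.0677  0.2417] f [-0.74  0.41 -1.41] gap 0.6078655667568859
[[-0.0005, 0.8956, -0.4448], [0.0008, -0.4448, -0.8956], [-1.0, -0.0008, -0.0005]] q [ 0.22   0.356 -0.261  1.676  0.099  1.122 -0.53 ]
```

View pics/w5.png

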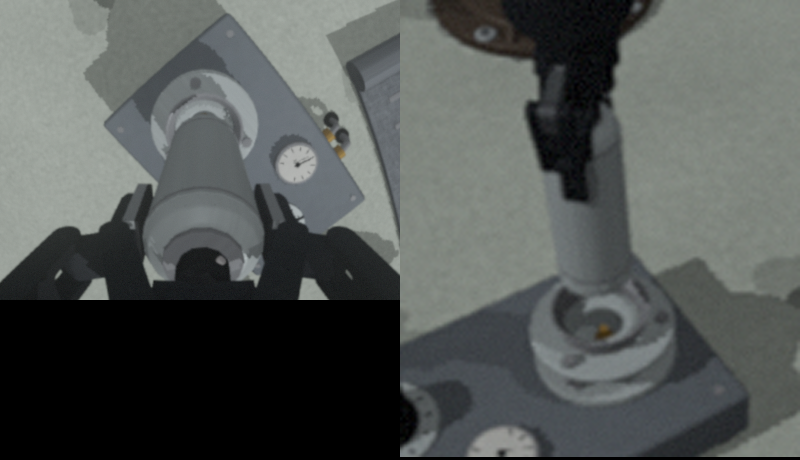

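```bash
python3 - <<'E'
from h import *
s=st();Rt=R.from_quat(s['ee_rot']).as_matrix();p=np.array(s['position'])
ax=p+Rt[:,2]*.0025
c=manip.calibration('wrist');H=np.array(c['hand_eye'])
def wp(P):
    q=np.linalg.inv(H)@[*(Rt.T@(np.array(P)-p)),1];t=np.arctan2(np.hypot(q[0],q[1]),q[2]);h=np.hypot(q[0],q[1])
    return c['cx']+c['fx']*t*q[0]/h,c['cy']+c['fx']*t*q[1]/h
import math
zb=p[2]-.0936
for z in (zb,zb+.13):
    a=np.array([wp((ax[0]+.0265*math.cos(t),ax[1]+.0265*math.sin(t),z)) for t in np.linspace(0,6.28,60)])-[120,60]
    print('wrist ring',z.round(3),a.min(0).round(0),a.max(0).round(0))
    b=np.array([proj('scene',(ax[0]+.0265*math.cos(t),ax[1]+.0265*math.sin(t),z)) for t in np.linspace(0,6.28,60)])
    b=(b-[190,90])*400/140+[400,0];print('scene ring',b.min(0).round(0),b.max(0).round(0))
a=np.array([wp((.566+.0375*math.cos(t),-.073+.0375*math.sin(t),.108)) for t in np.linspace(0,6.28,60)])-[120,60];print('cup wrist',a.min(0),a.max(0))
b=np.array([proj('scene',(.566+.0375*math.cos(t),-.073+.0375*math.sin(t),.108)) for t in np.linspace(0,6.28,60)]);b=(b-[190,90])*400/140+[400,0];print('cup scene',b.min(0),b.max(0))
print('remaining',totool(s,np.array([.566,-.073,p[2]])-ax))
E
```

```text
13.6167 pos [ 0.5667 -0.0683  0.2419] f [ 0.07 -0.19 -2.18] gap 0.609056203491077
[[-0.0001, 0.8954, -0.4452], [0.0004, -0.4452, -0.8954], [-1.0, -0.0003, -0.0003]] q [ 0.22   0.356 -0.261  1.676  0.099  1.122 -0.53 ]
wrist ring 0.148 [170. 111.] [235. 173.]
scene ring [560. 240.] [635. 295.]
wrist ring 0.278 [139. 188.] [264. 286.]
scene ring [537.  99.] [622. 155.]
cup wrist [164.14289497  91.02575792] [244.41934412 167.96137175]
cup scene [548.16647197 267.91845518] [650.67770725 345.29454244]
remaining [-2.00455912e-06  1.50499613e-03  2.01098534e-03]
```

Emit:
send_rows(targets=[[0,0.01,0.013,0],[0.08,0.01,0.013,0],[0.16,0.01,0.013,0],[0.23,0.01,0.013,0],[0.26,0.01,0.013,0],[0.28,0.01,0.013,0],[0.28,0.01,0.013,0],[0.28,0.01,0.013,0]], squeeze=70)

```text
clock: 14.28
position: [0.5678, -0.0722, 0.2001]
ee_rot: [0.602, 0.372, -0.601, 0.372]
ft_force: [0.8, -1.1, -1.8]
finger_gap: 0.603
```

Emit:
send_rows(targets=[[0.02,0,0,0],[0.04,0,0,0],[0.06,0,0,0],[0.075,0,0,0],[0.075,0,0,0],[0.075,0,0,0]])

```text
clock: 14.78
position: [0.5681, -0.0717, 0.1893]
ee_rot: [0.602, 0.372, -0.601, 0.372]
ft_force: [-1.8, 1.8, 6.7]
finger_gap: 0.603
```

Emit:
send_rows(targets=[[0,-0.01,-0.003,0],[0,-0.01,-0.003,0],[0,-0.01,-0.003,0],[0,-0.01,-0.003,0]])

```text
clock: 15.12
position: [0.5678, -0.0713, 0.1898]
ee_rot: [0.602, 0.371, -0.6, 0.373]
ft_force: [0.4, 0.2, 6.4]
finger_gap: 0.602
```

Emit:
send_rows(targets=[[0.015,0,0,0],[0.03,0,0,0],[0.03,0,0,0],[0.03,0,0,0]])

```text
clock: 15.45
position: [0.5679, -0.0712, 0.1854]
ee_rot: [0.602, 0.371, -0.6, 0.373]
ft_force: [0.6, 0.2, 7.9]
finger_gap: 0.605
```

```bash
python3 - <<'E'
from h import *
s=st();save('s6','scene',(190,90,330,250),3.5);print(np.round(s['wrist_torque'],2))
E
```

```text
15.45 pos [ 0.5679 -0.0712  0.1854] f [0.62 0.19 7.91] gap 0.6047473563299809
[[0.0037, 0.8947, -0.4467], [-0.0004, -0.4467, -0.8947], [-1.0, 0.0035, -0.0013]] q [ 0.218  0.407 -0.255  1.75   0.12   0.996 -0.545]
[-0.09 -0.06 -0.03]
```

View pics/s6.png

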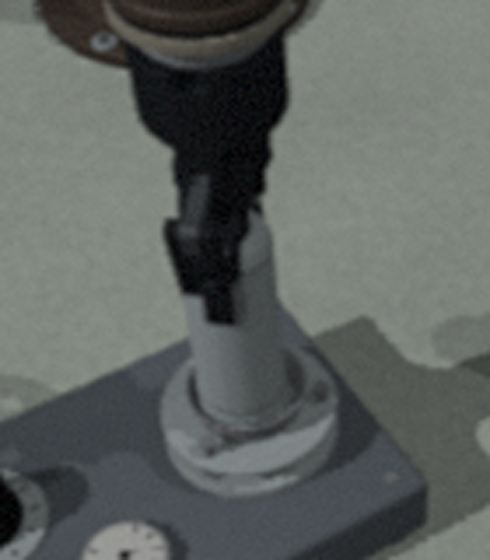

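The can sits in the cup, with no lateral force and the force following the springs. I'll keep pressing until the hard stop shows.

Emit:
send_rows(targets=[[0.015,0,0,0],[0.03,0,0,0],[0.04,0,0,0],[0.04,0,0,0],[0.04,0,0,0]])

```text
clock: 15.92
position: [0.568, -0.0711, 0.1797]
ee_rot: [0.602, 0.371, -0.6, 0.373]
ft_force: [-0.5, 0.7, 11.4]
finger_gap: 0.601
```

Emit:
send_rows(targets=[[0.01,0,0,0],[0.02,0,0,0],[0.02,0,0,0],[0.02,0,0,0]])

```text
clock: 16.25
position: [0.5677, -0.0709, 0.1765]
ee_rot: [0.602, 0.371, -0.6, 0.373]
ft_force: [-0.8, 1.3, 7.7]
finger_gap: 0.604
```

Emit:
send_rows(targets=[[0.01,0,0,0],[0.013,0,0,0],[0.013,0,0,0],[0.013,0,0,0]])

```text
clock: 16.58
position: [0.5677, -0.0709, 0.1744]
ee_rot: [0.602, 0.371, -0.6, 0.373]
ft_force: [0.8, 1.9, 9.6]
finger_gap: 0.602
```

Emit:
send_rows(targets=[[0.01,0,0,0],[0.013,0,0,0],[0.013,0,0,0],[0.013,0,0,0]])

```text
clock: 16.92
position: [0.5677, -0.0709, 0.1726]
ee_rot: [0.602, 0.371, -0.6, 0.373]
ft_force: [0.0, 1.0, 9.4]
finger_gap: 0.603
```

Emit:
send_rows(targets=[[0.01,0,0,0],[0.013,0,0,0],[0.013,0,0,0],[0.013,0,0,0]])

```text
clock: 17.25
position: [0.5678, -0.0708, 0.1708]
ee_rot: [0.602, 0.371, -0.6, 0.373]
ft_force: [-1.9, 1.8, 11.5]
finger_gap: 0.603
```

Emit:
send_rows(targets=[[0.01,0,0,0],[0.013,0,0,0],[0.013,0,0,0],[0.013,0,0,0]])

```text
clock: 17.58
position: [0.5679, -0.0708, 0.1696]
ee_rot: [0.603, 0.371, -0.6, 0.373]
ft_force: [-2.9, 1.0, 18.6]
finger_gap: 0.607
```

The force rises sharply at TCP z 0.1696, and 0.0936 + 0.076 = 0.1696, so this is the hard stop. I'll add a small margin, dwell, and check.

Emit:
send_rows(targets=[[0.01,0,0,0],[0.01,0,0,0],[0.01,0,0,0],[0.01,0,0,0],[0.01,0,0,0],[0.01,0,0,0],[0.01,0,0,0],[0.01,0,0,0]])

```text
clock: 18.25
position: [0.5681, -0.0707, 0.1695]
ee_rot: [0.603, 0.371, -0.6, 0.373]
ft_force: [-5.9, 0.9, 31.0]
finger_gap: 0.604
```

```bash
python3 - <<'E'
from h import *
s=st()
t=manip.capture('top');c=manip.capture('scene')
z=lambda a,x0,y0,x1,y1:cv2.resize(a[y0:y1,x0:x1],(400,450),interpolation=cv2.INTER_CUBIC)
o=np.hstack([z(t,350,140,510,320),z(c,160,90,320,270)])
cv2.imwrite('pics/f.png',o[:,:,::-1])
E
```

```text
18.25 pos [ 0.5681 -0.0707  0.1695] f [-5.91  0.88 31.03] gap 0.6044792045051769
[[0.0049, 0.8947, -0.4466], [-0.0002, -0.4466, -0.8947], [-1.0, 0.0044, -0.002]] q [ 0.216  0.423 -0.254  1.769  0.126  0.96  -0.551]
```

View pics/f.png

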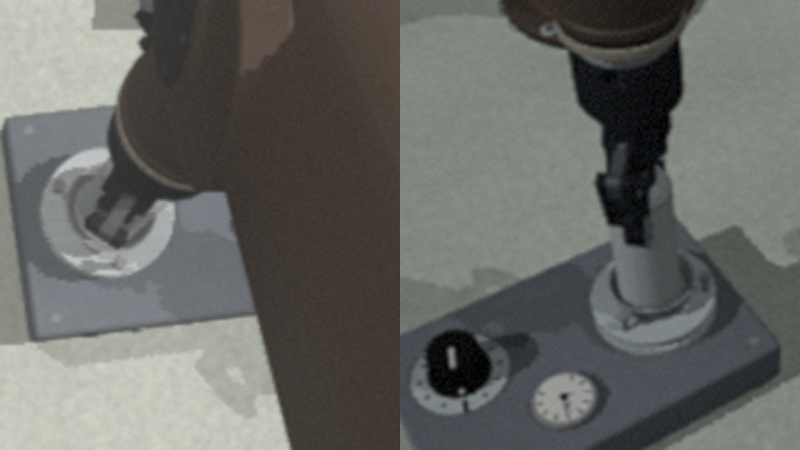

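The scene crop shows the ring down with the can upright in the cup at ~(650,270), and the pointer tip (462,388) next to the mark (466,405). The last 1.5 mm of command added 12 N with no further travel, so the cradle is on its stop.

```bash
python3 -c "
from h import *
manip.job_done();st()"
```

```text
the job is handed in; nothing more can be done
the job is handed in; nothing more can be done
```

The job is handed in with the regulator knob set and the refill can held pressed down in the cradle. The hand-in reports no verdict, so whether it passed is unknown.

- **Regulator:** I turned the knob 1.30 rad clockwise and let go. The wrist picture after release put the pointer about 0.02–0.08 rad from the index mark, depending on which part of the line I measured. The tolerance is 0.15 rad. The last scene picture still showed the pointer on the mark.
- **Can:** It stands in the cradle, still held with a 70 N grip. The last TCP height of 0.1695 m matches the height expected at full compression (0.1696 m). The last 1.5 mm of command raised the upward force from 19 to 31 N with no further travel, so the cradle is on its hard stop. The tool is within about 0.005 rad of vertical. I estimate the can axis to be about 1 mm from the cradle axis.

Some checks disagreed or were not made:
- The top camera's knob and can positions were 5–7 mm off the wrist camera's. I used the wrist values, and the grasps bore them out.
- While pressing, the force dipped once, from 11.4 to 7.7 N, before the stop. I took this as the can settling into the seat or slipping slightly in the grip.
- A sideways force of about 6 N remained at the end.
- I did not re-measure the other things on the bench. My planned paths kept clear of them.

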